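# Snap a stud home with the bench-held pliers

### The job

Lay the orange snap stud in the cradle of the bench-held pliers, barbed stem in the socket's mouth, and let go of it. Then press the loose red handle towards the fixed one, gently and always with less than 20 N, until the stud clicks fully home and flush; push the stud home only with the pliers, never with the gripper. Finally let the handle spring open, leaving the other things on the bench where they are.

Things in the scene. Friction and masses are not known exactly. Their poses are not given: they have to be found in the camera images.
- stud: Loose snap stud, about 120 g. Orange head 24 (x) x 30 (y) x 30 mm (z) with a round barbed steel stem, 13.5 mm long, on its -x face, stem axis 15 mm above the underside; neck 10, barb 16, tip 8 mm in diameter. Origin: centre of the head's underside. Starts underside down on the bench. Grip the head across y, fingers from above.
- stem_tip (a point): Tip of the stud's stem: 25.5 mm from the stud's origin along its -x, 15 mm up.
- pliers: Steel pliers lying flat, bolted to the bench on a plate 110 x 195 x 12 mm (none of it beyond y -95 mm, so under the grips is only bench). Yaw within 0.35 rad of 0. Origin: on the bench under the vertical pivot; z up, jaws at +y, red handles at -y. Handle on the +x side is fixed; the one on the -x side moves. Pressing it to +x swings a round black push pad at the jaws to -x.
- socket (a point): Middle of the socket's mouth at cradle floor level: x -22, y 72, z 36 mm in the pliers' frame, same axes. The grey socket face is x = 0; behind it (-x) a 22 mm slot, open on top, between cheeks 28 mm high, spring pawls inside. In front (+x) the flat cradle floor, z = 0, between low rails 32 mm apart and 5 mm high, so keep fingertips above z = 6 mm. Home: stud origin at x = 12 to 12.5 mm.
- cradle (a point): Where the stud's origin goes when laid in the cradle, x and y axes parallel to the pliers', stem to -x: 25.5 mm in +x from point socket (23 to 28 will do), on the cradle floor. From here the pad pushes it: the barb meets the pawls at 21 mm from the socket, the push peaks near 15.5 mm, then they give with a click and draw it home.
- lever (a joint): Angle of the moving handle: 0 open (a light spring, 1 to 2 N at the grip, holds it there), growing as it is pressed. The stud is home somewhere from 0.32 to 0.52 rad; stop at 0.60. This differs because the pad sits on an adjusting screw set anew each time (7 mm either way, no reading): feel for it. Open, the pad stands 44 mm or more from the socket face.
- grip (a point): Centre of the moving grip: a red bar 16 mm thick, 100 long, 34 high (14 to 48 mm above the bench), 150 mm from the pivot, pointing away from it. Open: x -53, y -140, z 31 mm in the pliers' frame. Press its -x side square to the bar with shut fingers. The push rises to 6 to 12 N, drops to under half at the click, then rises steeply, 2 to 4 N per mm, once home. 20 N bends it.
- terminal: Bystander: loose green terminal block, 50 x 30 x 36 mm; origin under its centre.
- tape: Bystander: loose yellow roll of tape, 60 mm across, 19 mm high; origin under its centre.
- screwdriver: Bystander: loose screwdriver lying on the bench.

How it is judged:
By the outcome, as a careful person would: the job done as asked, in the order asked, and still so for the second after the job is handed in, with the robot touching nothing.
It also fails if it takes over 69 s, if anything falls off the work surface, if the arm or the gripper's body presses on something with over 40 N, if the wrist force passes 120 N, or if a joint passes its speed limit or range.

### The arm

A 6-joint arm with a two-finger parallel gripper is mounted at the origin on the work surface. World frame = base frame: x ahead of the robot, y to its left, z up, the work surface at z = 0. Lengths are in m, angles in rad, forces in N, time in s.
With the tool pointing down it reaches from about 0.275 to 0.75 m from the base axis. Payload 10.2 kg.
Tool frame: the origin (TCP) lies on the centre line of the jaws, within the pads' length; the fingertips stand 11 mm ahead of it and the grasp point (between the pads) lies 8 mm behind it; z points along the fingers, y is the line along which they close (so a half turn about z gives the same grasp; the last joint's range is limited). The gripper opens to 88 mm and grips with 3 to 60 N. Pads are 18 mm wide; open, the fingers measure 123 mm over their backs; the gripper's body (75 mm by 187 mm) begins 45 mm behind the grasp point.
Start: joints at [-1.47, 0.313, 1.498, -0, 1.331, -0.223], TCP at [0.167, -0.498, 0.215] pointing down, gripper open.
Joint ranges: [-2.94, 2.94], [-0.97, 2.17], [0.19, 2.56], [-1.23, 4.37], [0.02, 3.11], [-2.88, 2.88]. Speed limits (rad/s): [2.39, 2.39, 3.01, 3.14, 3.14, 3.14].

### API

Orientations are given as a unit quaternion [w, x, y, z].
In Python, from rig import bot gives the robot as it stands.
- The arm moves only by the tool servo_tool, never from a script. Its argument "motion" is a list of rows, each an object of numbers: "gripper": the opening in per cent of the stroke, from 0 (shut) to 100 (fully open); "dx", "dy", "dz": the shift along the tool's x, y, z in cm; "turn": the turn about the tool's z in rad. In form: [{"gripper": .., "dx": .., "dy": .., "dz": .., "turn": ..}, ...]. A call has exactly 10 rows; each row is the pose to reach, as a shift and turn from the pose commanded when the call began, along the tool's axes at that moment; what a row does not reach only later rows make up. A row lasts 1/10 s, in which the tool goes at most 50 mm and 8.59 degrees, less where a joint would pass 70% of its speed; a pose out of reach is approached as far as the arm can. A call with a gripper value outside its range is refused whole. The fingers move at their own pace and stop on an object; "force" is the grip in N (left out, the last holds). Time passes only in rows, so rows that repeat a pose let the fingers close, or fill a call up. It gives the time, the measured TCP pose, the force, the opening and the grip force at its end, in the units of the state.
- bot.state(): the state, without advancing time (a new reading comes with each control period).
- bot.read_camera(name): name is "side" or "top" or "wrist"; returns the picture (420x560x3 uint8, red, green, blue); there is no depth.
- bot.calibration(name): a dict with "fovy" (degrees; the focal length in pixels is half the picture's height over the tangent of half this angle, whatever the lens; pixels are square), "cx", "cy" (the principal point, pixels), "pose" (4x4, takes a point from camera to world coordinates). Camera axes: x right, y down, z forward; pixel columns grow to the right and rows downward; lengths in m; the calibration is good to about 2 mm. The wrist camera is an equidistant fisheye: a pixel r from the principal point sees the ray r / f radians off the axis. A picture is of the moment at which its call begins: read the wrist's pose just before it. calibration takes no time and is no camera call; for the wrist camera it gives the pose at the moment of the call.
- bot.job_done(): hands the job in; it is judged then, once.
The state is a dict: "time": time; "joint_pos": joint angles; "qvel": joint speeds; "joint_torque": joint torques, N m; "tool_pos": TCP position; "orientation": TCP orientation; "force": force on the tool from outside, world axes, zero at the start; "wrist_torque": the same for the moment, N m; "finger_gap": finger opening in m; "finger_force": force on a finger pad.
Only numpy, scipy, OpenCV 4.12 (cv2) and the standard library are available. Lean on these libraries where they do the work, as an engineer would, in place of code of your own. Each camera call takes 0.05 s, during which the arm holds its last target. There are 200 camera calls.

## Working session

There is one attempt and no reset: what is moved stays moved. The work goes in short steps, Python scripts to look and compute and a tool call to move; the robot and the scene stay as the last step left them, time stands still between calls to the robot, and variables do not carry over. Pictures are saved under pics/ and viewed, at most 10 in all, crops included, and the job is handed in when it is done.

Besides the shell and the picture viewer there is one more tool, called after "Request:" as name(argument=value, ...), one argument or row to a line, values as JSON. servo_tool: Moves the arm, as the interface text tells. Its arguments: {"type":"object","properties":{"motion":{"type":"array"},"force":{"type":"number"}},"required":["motion"]}

```bash
mkdir -p pics; ls; python3 - <<'E'
from rig import bot
import cv2,numpy as np
a=bot.read_camera("top");b=bot.read_camera("side")
cv2.imwrite("pics/top.png",a[:,:,::-1]);cv2.imwrite("pics/side.png",b[:,:,::-1])
for n in("top","side","wrist"):
    c=bot.calibration(n);print(n,c["fovy"],c["cx"],c["cy"]);print(np.round(c["pose"],4))
s=bot.state();print(s)
E
```

```text
pics
top 53.977343450448565 280.94906896896777 208.36231565811894
[[-2.180e-02 -9.776e-01  2.095e-01  3.402e-01]
 [-9.998e-01  2.210e-02 -9.000e-04 -8.100e-03]
 [-3.800e-03 -2.095e-01 -9.778e-01  9.924e-01]
 [ 0.000e+00  0.000e+00  0.000e+00  1.000e+00]]
side 45.041969109844736 275.6986313666643 208.15003211195838
[[ 0.9992 -0.0185  0.0357  0.5016]
 [-0.039  -0.6679  0.7432 -0.9694]
 [ 0.0101 -0.744  -0.6681  0.8939]
 [ 0.      0.      0.      1.    ]]
wrist 65.70646984690485 281.9642586094546 203.43511521089394
[[ 0.3176 -0.9138 -0.2531  0.233 ]
 [-0.9482 -0.3065 -0.0835 -0.4752]
 [-0.0013  0.2665 -0.9638  0.3845]
 [ 0.      0.      0.      1.    ]]
{'time': 0.1, 'joint_pos': array([-1.47037816e+00,  3.13388355e-01,  1.49829774e+00, -9.95525605e-07,
        1.33099114e+00, -2.23385672e-01]), 'qvel': array([ 9.12633224e-04, -5.73095351e-04, -1.65403388e-03, -5.77051249e-05,
        8.81002492e-04,  1.69154528e-04]), 'joint_torque': array([ 2.32781844e-03, -4.02813184e+01, -2.52649176e+01,  6.95010158e-02,
        3.41929542e-02, -6.63803144e-05]), 'tool_pos': array([ 0.16701445, -0.49749235,  0.21414508]), 'orientation': array([-5.41297881e-04,  9.86922324e-01,  1.61195635e-01,  3.28386566e-05]), 'force': array([0.12267885, 0.53539512, 0.66876158]), 'wrist_torque': array([-0.0613446 ,  0.02946029,  0.00409928]), 'finger_force': 0.0, 'finger_gap': 0.08836511015392108}
```

View pics/top.png

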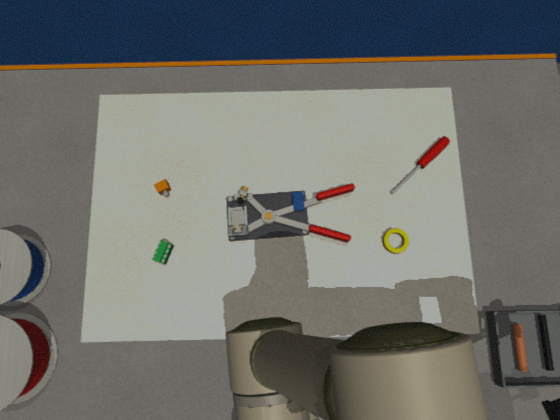

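View pics/side.png

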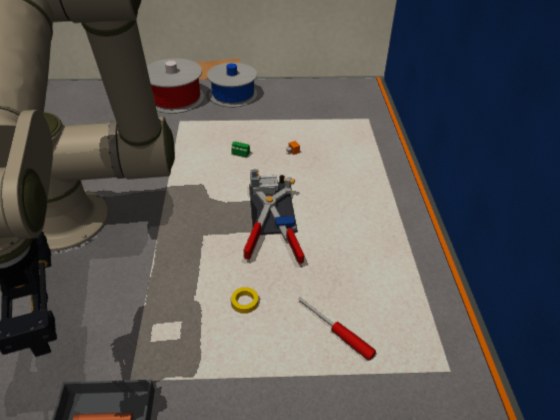

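The top view shows the stud at (163,187), the terminal at (163,252), the pliers' pivot at (268,216) with jaws to the left (+y), and the moving grip at (330,234). The side view agrees.

```bash
cat > h.py <<'E'
from rig import bot
import cv2,numpy as np
from scipy.spatial.transform import Rotation as R
def ray(n,u,v,c=None):
    c=c or bot.calibration(n); f=210/np.tan(np.radians(c["fovy"]/2))
    x,y=u-c["cx"],v-c["cy"]
    if n=="wrist":
        r=np.hypot(x,y)+1e-9; t=r/f; d=np.array([np.sin(t)*x/r,np.sin(t)*y/r,np.cos(t)])
    else: d=np.array([x/f,y/f,1])
    P=np.array(c["pose"]); return P[:3,3],P[:3,:3]@d
def onz(n,u,v,z,c=None):
    o,d=ray(n,u,v,c); return o+d*(z-o[2])/d[2]
def proj(n,p,c=None):
    c=c or bot.calibration(n); f=210/np.tan(np.radians(c["fovy"]/2))
    P=np.array(c["pose"]); q=P[:3,:3].T@(np.array(p)-P[:3,3])
    if n=="wrist":
        t=np.arctan2(np.hypot(q[0],q[1]),q[2]); k=f*t/np.hypot(q[0],q[1])
    else: k=f/q[2]
    return np.array([c["cx"]+q[0]*k,c["cy"]+q[1]*k])
def mask(im,h0,h1,s=120,v=60):
    return cv2.inRange(cv2.cvtColor(im,cv2.COLOR_RGB2HSV),(h0,s,v),(h1,255,255))
def tool():
    s=bot.state(); q=s["orientation"]; return s,R.from_quat([q[1],q[2],q[3],q[0]]).as_matrix()
def go(p,ydir=None):
    """shift in cm (tool axes) to world TCP p; turn so tool y is along +-world angle ydir"""
    s,M=tool(); d=M.T@(np.array(p)-s["tool_pos"])*100; t=None
    if ydir is not None:
        cur=np.arctan2(M[1,1],M[0,1]); t=-(ydir-cur); t=(t+np.pi/2)%np.pi-np.pi/2
    print("shift cm",np.round(d,2),"turn",t,"tilt",np.round(M[:,2],4),"j6",s["joint_pos"][5])
def blobs(m,k=4,a=8):
    n,l,st,ce=cv2.connectedComponentsWithStats(m)
    for i in sorted(range(1,n),key=lambda i:-st[i,4])[:k]:
        if st[i,4]>=a: yield st[i,4],ce[i],l==i
E
python3 - <<'E'
from h import *
im=cv2.imread("pics/top.png")[:,:,::-1].copy()
roi=im.copy(); roi[:80]=0; roi[275:]=0; roi[:,:90]=0;roi[:,470:]=0
for nm,h0,h1,z in(("orange",9,16,.03),("red",0,6,.04),("green",45,75,.036),("yellow",24,34,.019),("blue",105,125,.04)):
    for a,c,l in blobs(mask(roi,h0,h1,130)):
        print(nm,a,np.round(c,1),np.round(onz("top",*c,z),4))
st=onz("top",163,187,.03); go([st[0],st[1],.2])
E
```

```text
orange 45 [163.9 188.9] [0.6008 0.2726 0.03  ]
orange 9 [159.  181.8] [0.6189 0.2851 0.03  ]
red 313 [433.7 151.2] [ 0.6778 -0.3832  0.04  ]
red 282 [329.7 232.8] [ 0.4834 -0.1212  0.04  ]
red 250 [335.  191.3] [ 0.583  -0.1386  0.04  ]
green 172 [161.2 251.3] [0.4494 0.2714 0.036 ]
yellow 312 [395.5 240.2] [ 0.4653 -0.2789  0.019 ]
blue 189 [297.8 200.6] [ 0.562  -0.0492  0.04  ]
shift cm [ 66.15 -59.27   1.49] turn None tilt [-1.0e-04  1.1e-03 -1.0e+00] j6 -0.22338567240276008
```

Request:
servo_tool(
  motion=[
    {"gripper":100,"dx":5,"dy":-4,"dz":0},
    {"gripper":100,"dx":9,"dy":-7.5,"dz":0},
    {"gripper":100,"dx":13,"dy":-11,"dz":0},
    {"gripper":100,"dx":17,"dy":-14.5,"dz":0},
    {"gripper":100,"dx":21,"dy":-18,"dz":0},
    {"gripper":100,"dx":25,"dy":-21.5,"dz":0},
    {"gripper":100,"dx":29,"dy":-25,"dz":0},
    {"gripper":100,"dx":33,"dy":-28.5,"dz":0},
    {"gripper":100,"dx":37,"dy":-32,"dz":0},
    {"gripper":100,"dx":40,"dy":-35,"dz":0},
  ],
)

```text
validation failed for argument at $.mo...
```

Request:
servo_tool(
  motion=[
    {"gripper":100,"dx":4,"dy":-3.5,"dz":0.3},
    {"gripper":100,"dx":8,"dy":-7,"dz":0.6},
    {"gripper":100,"dx":12,"dy":-11,"dz":0.9},
    {"gripper":100,"dx":16,"dy":-14.5,"dz":1.2},
    {"gripper":100,"dx":20,"dy":-18,"dz":1.5},
    {"gripper":100,"dx":24,"dy":-20.5,"dz":1.5},
    {"gripper":100,"dx":25,"dy":-22.5,"dz":1.5},
    {"gripper":100,"dx":25,"dy":-22.5,"dz":1.5},
    {"gripper":100,"dx":25,"dy":-22.5,"dz":1.5},
    {"gripper":100,"dx":25,"dy":-22.5,"dz":1.5},
  ],
)

```text
validation failed for argument at $.mo...
```

```bash
python3 - <<'E'
from h import *
c=bot.calibration("wrist");a=bot.read_camera("wrist");cv2.imwrite("pics/w1.png",a[:,:,::-1])
import pickle;pickle.dump(c,open("c1.pkl","wb"))
s,M=tool();print(s["tool_pos"],s["joint_pos"],s["time"]);print(np.round(M,3));print(np.round(c["pose"],3))
m=mask(a,8,17,140)
for A,ce,l in blobs(m,3,40): print(A,ce,onz("wrist",*ce,.03,c),cv2.minAreaRect(np.argwhere(l)[:,::-1].astype(np.float32)))
E
```

```text
[ 0.16700673 -0.49752653  0.21420621] [-1.47040775e+00  3.13331889e-01  1.49821212e+00  1.42806234e-05
  1.33100633e+00 -2.23414650e-01] 0.15
[[ 0.948  0.318 -0.   ]
 [ 0.318 -0.948  0.001]
 [ 0.    -0.001 -1.   ]]
[[ 0.318 -0.914 -0.253  0.233]
 [-0.948 -0.306 -0.083 -0.475]
 [-0.001  0.266 -0.964  0.385]
 [ 0.     0.     0.     1.   ]]
1327 [332.07234363 143.62848531] [ 0.2218333  -0.53633148  0.03      ] ((332.102783203125, 143.67791748046875), (15.614177703857422, 86.63817596435547), 19.746837615966797)
```

View pics/w1.png

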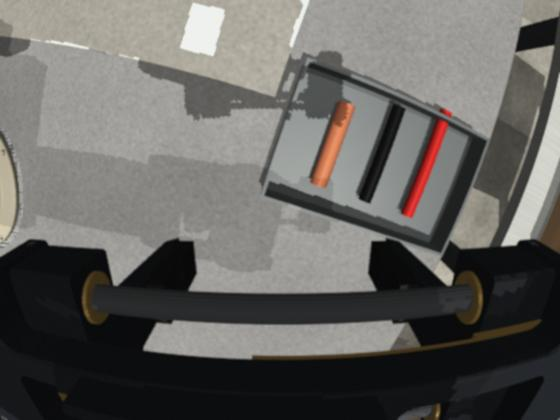

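The wrist view shows only the tray; both moves were refused because "turn" was missing. I'll resend with it.

Request:
servo_tool(
  motion=[
    {"gripper":100,"dx":5,"dy":-4,"dz":0,"turn":0},
    {"gripper":100,"dx":9,"dy":-7.5,"dz":0,"turn":0},
    {"gripper":100,"dx":13,"dy":-11,"dz":0,"turn":0},
    {"gripper":100,"dx":17,"dy":-14.5,"dz":0,"turn":0},
    {"gripper":100,"dx":21,"dy":-18,"dz":0,"turn":0},
    {"gripper":100,"dx":25,"dy":-21.5,"dz":0,"turn":0},
    {"gripper":100,"dx":29,"dy":-25,"dz":0,"turn":0},
    {"gripper":100,"dx":33,"dy":-28.5,"dz":0,"turn":0},
    {"gripper":100,"dx":37,"dy":-32,"dz":0,"turn":0},
    {"gripper":100,"dx":40,"dy":-35,"dz":0,"turn":0},
  ],
)

```text
time: 1.15
tool_pos: [0.4205, -0.0645, 0.2147]
orientation: [0.0, 0.987, 0.161, 0.0]
force: [1.0, -1.1, -0.2]
finger_gap: 0.0881
finger_force: 0.0
```

Request:
servo_tool(
  motion=[
    {"gripper":100,"dx":3,"dy":-3,"dz":0,"turn":0},
    {"gripper":100,"dx":6,"dy":-6,"dz":0,"turn":0},
    {"gripper":100,"dx":9,"dy":-9,"dz":0,"turn":0},
    {"gripper":100,"dx":12,"dy":-13,"dz":0,"turn":0},
    {"gripper":100,"dx":15,"dy":-17,"dz":0,"turn":0},
    {"gripper":100,"dx":18,"dy":-20,"dz":0,"turn":0},
    {"gripper":100,"dx":18,"dy":-22,"dz":0,"turn":0},
    {"gripper":100,"dx":18,"dy":-22,"dz":0,"turn":0},
    {"gripper":100,"dx":18,"dy":-22,"dz":0,"turn":0},
    {"gripper":100,"dx":18,"dy":-22,"dz":0,"turn":0},
  ],
)

```text
time: 2.15
tool_pos: [0.5206, 0.1983, 0.2147]
orientation: [0.0, 0.987, 0.161, -0.0]
force: [0.3, 0.5, 0.7]
finger_gap: 0.0882
finger_force: 0.0
```

```bash
python3 - <<'E'
from h import *
c=bot.calibration("wrist");a=bot.read_camera("wrist");cv2.imwrite("pics/w1.png",a[:,:,::-1])
import pickle;pickle.dump(c,open("c1.pkl","wb"))
s,M=tool();print(s["tool_pos"],s["joint_pos"],s["time"]);print(np.round(M,3));print(np.round(c["pose"],3))
m=mask(a,8,17,140)
for A,ce,l in blobs(m,3,40): print(A,ce,onz("wrist",*ce,.03,c),cv2.minAreaRect(np.argwhere(l)[:,::-1].astype(np.float32)))
E
```

```text
[0.52070795 0.19826169 0.21475111] [ 1.53594242e-01  3.83961552e-01  1.39817928e+00 -1.35305059e-04
  1.35935808e+00  1.40209471e+00] 2.2
[[ 0.949  0.317  0.   ]
 [ 0.317 -0.949 -0.   ]
 [ 0.     0.    -1.   ]]
[[ 0.317 -0.914 -0.253  0.587]
 [-0.949 -0.305 -0.084  0.221]
 [-0.     0.267 -0.964  0.385]
 [ 0.     0.     0.     1.   ]]
575 [237.19304348  76.37043478] [0.61301502 0.28050575 0.03      ] ((237.17308044433594, 76.36539459228516), (21.57277488708496, 27.652376174926758), 78.69007110595703)
```

View pics/w1.png

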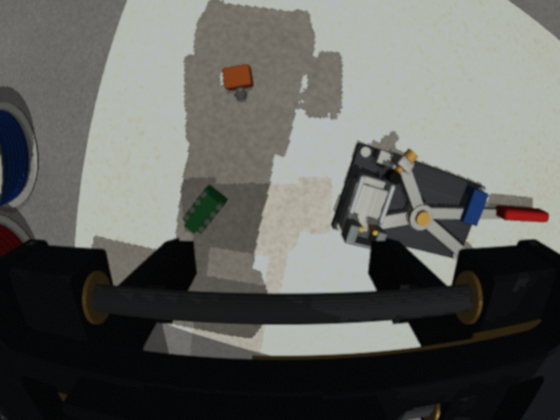

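Wrist view: stud head at (237,76) with its stem at (241,94), terminal at (205,210), pliers pivot at (421,217), pad near (407,160), socket and cradle block around (370,200).

```bash
python3 - <<'E'
from h import *
import pickle
c=pickle.load(open("c1.pkl","rb"))
a=cv2.imread("pics/w1.png")[:,:,::-1].copy()
A,ce,l=next(blobs(mask(a,8,17,140),1))
P=np.array([onz("wrist",u,v,.03,c)[:2]*1000 for v,u in np.argwhere(l)],np.float32)
r=cv2.minAreaRect(P);print(r,cv2.boxPoints(r))
print("tip",onz("wrist",241,97,.015,c),"mid",onz("wrist",241,94,.015,c))
crop=a[130:260,320:560];cv2.imwrite("pics/w1c.png",cv2.resize(crop,None,fx=3.2,fy=3.2,interpolation=cv2.INTER_CUBIC)[:,:,::-1])
E
```

```text
((612.9886474609375, 280.6294250488281), (24.274389266967773, 29.85292625427246), 27.570802688598633) [[595.3211  288.2432 ]
 [609.13837 261.78036]
 [630.6562  273.01566]
 [616.8389  299.4785 ]]
tip [0.59275742 0.27143165 0.015     ] mid [0.59603188 0.27250227 0.015     ]
```

View pics/w1c.png

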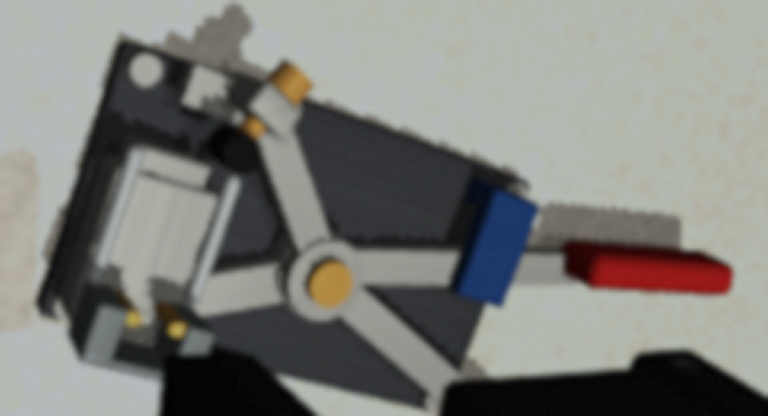

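```bash
python3 - <<'E'
from h import *
go([.613,.2806,.0195],np.radians(117.6))
for n in("top",):
    im=cv2.imread("pics/top.png")[:,:,::-1].copy(); im[275:]=0
    for A,ce,l in list(blobs(mask(im,0,6,130),3))[1:]:
        P=np.array([onz("top",u,v,.045)[:2]*1000 for v,u in np.argwhere(l)],np.float32);print(cv2.fitLine(P,2,0,.01,.01).ravel(),cv2.minAreaRect(P))
print("pivot",onz("top",268,216,.045))
import pickle;c=pickle.load(open("c1.pkl","rb"));print(onz("wrist",422.8,218.7,.045,c))
E
```

```text
shift cm [11.36 -4.89 19.53] turn -0.15938662562752492 tilt [ 1.e-04 -1.e-04 -1.e+00] j6 1.4020947055813717
[ 2.9373536e-01  9.5588678e-01  4.8261728e+02 -1.2054803e+02] ((482.65081787109375, -119.92074584960938), (96.68533325195312, 16.826889038085938), 72.54415893554688)
[ 2.6641184e-01 -9.6385926e-01  5.8173584e+02 -1.3799835e+02] ((581.2296752929688, -137.54696655273438), (17.284311294555664, 92.37612915039062), 15.038269996643066)
pivot [0.52556246 0.02177234 0.045     ]
[0.53208413 0.02803221 0.045     ]
```

Request:
servo_tool(
  motion=[
    {"gripper":100,"dx":3,"dy":-1.3,"dz":2,"turn":-0.08},
    {"gripper":100,"dx":6,"dy":-2.6,"dz":4,"turn":-0.159},
    {"gripper":100,"dx":9,"dy":-3.9,"dz":6,"turn":-0.159},
    {"gripper":100,"dx":11.36,"dy":-4.9,"dz":9,"turn":-0.159},
    {"gripper":100,"dx":11.36,"dy":-4.9,"dz":12,"turn":-0.159},
    {"gripper":100,"dx":11.36,"dy":-4.9,"dz":14,"turn":-0.159},
    {"gripper":100,"dx":11.36,"dy":-4.9,"dz":16,"turn":-0.159},
    {"gripper":100,"dx":11.36,"dy":-4.9,"dz":18,"turn":-0.159},
    {"gripper":100,"dx":11.36,"dy":-4.9,"dz":19,"turn":-0.159},
    {"gripper":100,"dx":11.36,"dy":-4.9,"dz":19.53,"turn":-0.159},
  ],
)

```text
time: 3.2
tool_pos: [0.6127, 0.2812, 0.0187]
orientation: [0.0, 0.971, 0.239, -0.0]
force: [-0.5, -0.4, 0.4]
finger_gap: 0.0881
finger_force: 0.0
```

Request:
servo_tool(
  motion=[
    {"gripper":100,"dx":0,"dy":0,"dz":0,"turn":0},
    {"gripper":25,"dx":0,"dy":0,"dz":0,"turn":0},
    {"gripper":25,"dx":0,"dy":0,"dz":0,"turn":0},
    {"gripper":25,"dx":0,"dy":0,"dz":0,"turn":0},
    {"gripper":25,"dx":0,"dy":0,"dz":0,"turn":0},
    {"gripper":25,"dx":0,"dy":0,"dz":0,"turn":0},
    {"gripper":25,"dx":0,"dy":0,"dz":0,"turn":0},
    {"gripper":25,"dx":0,"dy":0,"dz":0,"turn":0},
    {"gripper":25,"dx":0,"dy":0,"dz":0,"turn":0},
    {"gripper":25,"dx":0,"dy":0,"dz":0,"turn":0},
  ],
  force=15,
)

```text
time: 4.2
tool_pos: [0.6127, 0.2819, 0.0193]
orientation: [-0.0, 0.971, 0.239, -0.0]
force: [-0.5, 0.1, 0.8]
finger_gap: 0.0225
finger_force: 0.0
```

```bash
python3 - <<'E'
from h import *
c=bot.calibration("wrist");a=bot.read_camera("wrist");b=bot.read_camera("side");t=bot.read_camera("top")
cv2.imwrite("pics/w2.png",np.hstack([a[::1,100:460],cv2.resize(b[100:220,220:340],(420,420))])[:,:,::-1])
for n,im in(("wrist",a),("top",t)):
  if n=="top": im=im.copy();im[:100]=0;im[:,:90]=0
  for A,ce,l in blobs(mask(im,8,17,140),2): print(n,A,ce,onz(n,*ce,.03,c if n=="wrist" else None))
print(bot.state()["finger_gap"])
E
```

```text
wrist 2690 [282.59219331 239.37026022] [0.61787599 0.2845946  0.03      ]
top 387 [519.62790698 347.23514212] [ 0.21895181 -0.5322156   0.03      ]
top 50 [165.24 186.76] [0.60605836 0.26946132 0.03      ]
0.022069202500865213
```

View pics/w2.png

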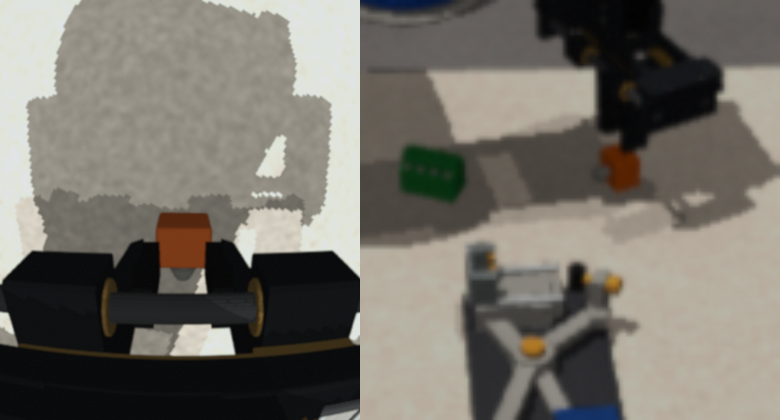

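The picture shows the fingers closed to 22 mm near the stem, with the head at (183,240) in front of them. I'll check the offset by projection.

```bash
python3 - <<'E'
from h import *
s,M=tool();T=s["tool_pos"];c=bot.calibration("wrist");print(T)
print("TCP px",proj("wrist",T,c),"tips",[proj("wrist",T+M@[0,k*.011,.011],c) for k in(-1,1)])
p=c["pose"];print("cam in tool",M.T@(p[:3,3]-T));print(np.round(M.T@p[:3,:3],3))
a=cv2.imread("pics/w2.png")[:,:360,::-1].copy()
A,ce,l=next(blobs(mask(a,8,17,140),1));ys,xs=np.nonzero(l);print(xs.min()+100,xs.max()+100,ys.min(),ys.max())
# top rows/side face brightness boundary
col=a[:,183].astype(int).sum(1);print([(y,col[y]) for y in range(205,285,3)])
hx=[.012,-.012,.0255]
yaw=np.radians(27.6)
for S in([.613,.2806],):
  for q in([.012,.015,.03],[.012,-.015,.03],[-.012,.015,.03],[-.012,-.015,.03],[.012,.015,0],[.012,-.015,0],[-.0255,0,.015]):
    w=[S[0]+q[0]*np.cos(yaw)-q[1]*np.sin(yaw),S[1]+q[0]*np.sin(yaw)+q[1]*np.cos(yaw),q[2]];print(q,np.round(proj("wrist",w,c)))
for n in("side","top"): print(n,proj(n,T+M@[0,0,.011]),proj(n,[.613,.2806,.015]))
E
```

```text
[0.61264636 0.28196603 0.01930963]
TCP px [282.37712949 241.95532437] tips [array([263.93777118, 234.96126703]), array([300.77249852, 234.93899617])]
cam in tool [ 0.06971578 -0.00018275 -0.17038596]
[[-0.001 -0.964 -0.267]
 [ 1.    -0.001 -0.   ]
 [ 0.    -0.267  0.964]]
256 311 213 267
[(205, np.int64(398)), (208, np.int64(352)), (211, np.int64(290)), (214, np.int64(138)), (217, np.int64(137)), (220, np.int64(138)), (223, np.int64(135)), (226, np.int64(139)), (229, np.int64(190)), (232, np.int64(201)), (235, np.int64(205)), (238, np.int64(205)), (241, np.int64(204)), (244, np.int64(202)), (247, np.int64(205)), (250, np.int64(203)), (253, np.int64(205)), (256, np.int64(204)), (259, np.int64(202)), (262, np.int64(204)), (265, np.int64(202)), (268, np.int64(205)), (271, np.int64(201)), (274, np.int64(222)), (277, np.int64(208)), (280, np.int64(239)), (283, np.int64(319))]
[0.012, 0.015, 0.03] [256. 229.]
[0.012, -0.015, 0.03] [314. 229.]
[-0.012, 0.015, 0.03] [258. 270.]
[-0.012, -0.015, 0.03] [312. 270.]
[0.012, 0.015, 0] [260. 212.]
[0.012, -0.015, 0] [309. 212.]
[-0.0255, 0, 0.015] [285. 278.]
side [293.38317132 148.75478617] [293.60494458 147.1843179 ]
top [162.72035936 186.58296657] [162.50803246 185.7199802 ]
```

Projection says the stud sits exactly where measured, directly under the TCP, yet the fingers closed to 22 mm. The fingertips seem to be higher than expected. I'll open, close to 40 % with a look, and check the fingertip height.

Request:
servo_tool(
  motion=[
    {"gripper":60,"dx":0,"dy":0,"dz":0,"turn":0},
    {"gripper":60,"dx":0,"dy":0,"dz":0,"turn":0},
    {"gripper":60,"dx":0,"dy":0,"dz":0,"turn":0},
    {"gripper":60,"dx":0,"dy":0,"dz":0,"turn":0},
    {"gripper":60,"dx":0,"dy":0,"dz":0,"turn":0},
    {"gripper":60,"dx":0,"dy":0,"dz":0,"turn":0},
    {"gripper":60,"dx":0,"dy":0,"dz":0,"turn":0},
    {"gripper":60,"dx":0,"dy":0,"dz":0,"turn":0},
    {"gripper":60,"dx":0,"dy":0,"dz":0,"turn":0},
    {"gripper":60,"dx":0,"dy":0,"dz":0,"turn":0},
  ],
)

```text
time: 5.35
tool_pos: [0.6126, 0.282, 0.0193]
orientation: [-0.0, 0.971, 0.239, -0.0]
force: [0.2, -0.3, -0.5]
finger_gap: 0.053
finger_force: 0.0
```

```bash
python3 - <<'E'
from h import *
s,M=tool();T=s["tool_pos"];c=bot.calibration("wrist");g=s["finger_gap"]/2;print(T,g)
a=bot.read_camera("wrist");b=bot.read_camera("side")
def mark(im,n,cc,box,f):
    x0,y0,x1,y1=box;o=cv2.resize(im[y0:y1,x0:x1],None,fx=f,fy=f,interpolation=cv2.INTER_CUBIC)
    for t,col in((.011,(0,255,0)),(-.02,(255,0,255))):
        for k in(-1,1):
            for xx in(-.009,.009):
                p=(proj(n,T+M@[xx,k*g,t],cc)-[x0,y0])*f;cv2.circle(o,(int(p[0]),int(p[1])),2,col,-1)
    return o
A=mark(a,"wrist",c,(200,180,370,310),2.3);B=mark(b,"side",None,(250,100,330,160),5)
h=max(A.shape[0],B.shape[0]);pad=lambda o:cv2.copyMakeBorder(o,0,h-o.shape[0],0,0,0)
o=np.hstack([pad(A),pad(B)]);print(o.shape);cv2.imwrite("pics/w3.png",o[:,:,::-1])
E
```

```text
[0.61264755 0.28195644 0.01932474] 0.026484842209419022
(300, 791, 3)
```

View pics/w3.png

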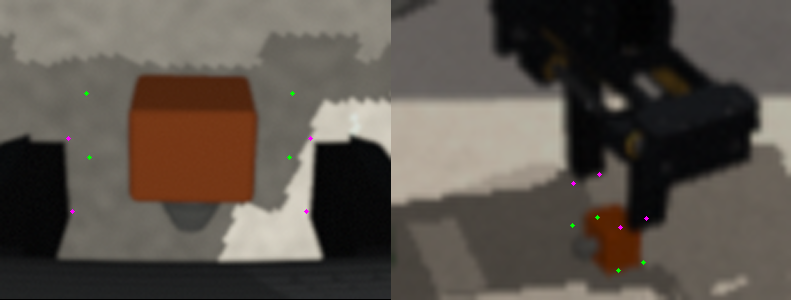

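The green dots (stated tips) lie about 3 cm below the real finger ends; the real tips match the magenta dots (tool z −20 to −23 mm), so the fingers are above the head. I'll descend 3 cm gently and grip, watching force.

Request:
servo_tool(
  motion=[
    {"gripper":60,"dx":0,"dy":0,"dz":0.4,"turn":0},
    {"gripper":60,"dx":0,"dy":0,"dz":0.8,"turn":0},
    {"gripper":60,"dx":0,"dy":0,"dz":1.2,"turn":0},
    {"gripper":60,"dx":0,"dy":0,"dz":1.6,"turn":0},
    {"gripper":60,"dx":0,"dy":0,"dz":2.0,"turn":0},
    {"gripper":60,"dx":0,"dy":0,"dz":2.0,"turn":0},
    {"gripper":60,"dx":0,"dy":0,"dz":2.0,"turn":0},
    {"gripper":60,"dx":0,"dy":0,"dz":2.0,"turn":0},
    {"gripper":60,"dx":0,"dy":0,"dz":2.0,"turn":0},
    {"gripper":60,"dx":0,"dy":0,"dz":2.0,"turn":0},
  ],
)

```text
time: 6.45
tool_pos: [0.6127, 0.282, -0.0005]
orientation: [-0.0, 0.971, 0.239, 0.0]
force: [-0.5, -0.1, -0.4]
finger_gap: 0.0525
finger_force: 0.0
```

```bash
python3 - <<'E'
from h import *
s,M=tool();T=s["tool_pos"];c=bot.calibration("wrist");g=s["finger_gap"]/2;print(T,g,s["force"])
a=bot.read_camera("wrist")
# front tip edge of fingers: first dark row in columns just outside the inner edges
for x in (222,226,230,334,338,342):
    d=a[190:300,x].astype(int).sum(1);print(x,190+int(np.argmax(d<90)))
for t in(.011,-.01,-.02,-.025):print(t,[np.round(proj("wrist",T+M@[.009,k*g,t],c),1) for k in(-1,1)])
E
```

```text
[ 6.12742134e-01  2.81980700e-01 -5.05192555e-04] 0.026248011755216925 [-0.49666124 -0.09304485 -0.39277453]
222 242
226 243
230 294
334 295
338 243
342 243
0.011 [array([238. , 220.6]), array([326.7, 220.5])]
-0.01 [array([233. , 233.1]), array([331.9, 233.1])]
-0.02 [array([230.1, 240.1]), array([334.7, 240.1])]
-0.025 [array([228.6, 243.9]), array([336.3, 243.9])]
```

The tool is at z = −0.5 mm with no contact, so the tips stand about 24 mm behind the reported TCP. I'll go 14 mm further and grip.

Request:
servo_tool(
  motion=[
    {"gripper":60,"dx":0,"dy":0,"dz":0.4,"turn":0},
    {"gripper":60,"dx":0,"dy":0,"dz":0.8,"turn":0},
    {"gripper":60,"dx":0,"dy":0,"dz":1.1,"turn":0},
    {"gripper":60,"dx":0,"dy":0,"dz":1.4,"turn":0},
    {"gripper":60,"dx":0,"dy":0,"dz":1.4,"turn":0},
    {"gripper":20,"dx":0,"dy":0,"dz":1.4,"turn":0},
    {"gripper":20,"dx":0,"dy":0,"dz":1.4,"turn":0},
    {"gripper":20,"dx":0,"dy":0,"dz":1.4,"turn":0},
    {"gripper":20,"dx":0,"dy":0,"dz":1.4,"turn":0},
    {"gripper":20,"dx":0,"dy":0,"dz":1.4,"turn":0},
  ],
  force=15,
)

```text
time: 7.5
tool_pos: [0.6128, 0.282, -0.0145]
orientation: [0.0, 0.971, 0.239, 0.0]
force: [0.0, 0.1, 0.5]
finger_gap: 0.03
finger_force: 15.0
```

Gripped: gap 30 mm, 15 N. Now I'll lift and hover beside the pliers for a close look.

Request:
servo_tool(
  motion=[
    {"gripper":20,"dx":0,"dy":0,"dz":-2,"turn":0},
    {"gripper":20,"dx":0,"dy":0,"dz":-5,"turn":0},
    {"gripper":20,"dx":-3,"dy":1.2,"dz":-9,"turn":0.1},
    {"gripper":20,"dx":-7,"dy":3,"dz":-12,"turn":0.2},
    {"gripper":20,"dx":-11,"dy":4.6,"dz":-14,"turn":0.3},
    {"gripper":20,"dx":-15,"dy":6.3,"dz":-16,"turn":0.42},
    {"gripper":20,"dx":-19,"dy":8,"dz":-18,"turn":0.42},
    {"gripper":20,"dx":-23,"dy":9.7,"dz":-19.5,"turn":0.42},
    {"gripper":20,"dx":-26.5,"dy":11.2,"dz":-19.5,"turn":0.42},
    {"gripper":20,"dx":-26.5,"dy":11.2,"dz":-19.5,"turn":0.42},
  ],
)

```text
time: 8.5
tool_pos: [0.4281, 0.0577, 0.1809]
orientation: [0.0, 1.0, 0.03, 0.0]
force: [0.7, -0.1, -1.5]
finger_gap: 0.0298
finger_force: 15.0
```

Request:
servo_tool(
  motion=[
    {"gripper":20,"dx":0,"dy":0,"dz":0,"turn":0},
    {"gripper":20,"dx":0,"dy":0,"dz":0,"turn":0},
    {"gripper":20,"dx":0,"dy":0,"dz":0,"turn":0},
    {"gripper":20,"dx":0,"dy":0,"dz":0,"turn":0},
    {"gripper":20,"dx":0,"dy":0,"dz":0,"turn":0},
    {"gripper":20,"dx":0,"dy":0,"dz":0,"turn":0},
    {"gripper":20,"dx":0,"dy":0,"dz":0,"turn":0},
    {"gripper":20,"dx":0,"dy":0,"dz":0,"turn":0},
    {"gripper":20,"dx":0,"dy":0,"dz":0,"turn":0},
    {"gripper":20,"dx":0,"dy":0,"dz":0,"turn":0},
  ],
)

```text
time: 9.5
tool_pos: [0.43, 0.0597, 0.1803]
orientation: [-0.0, 1.0, 0.031, 0.0]
force: [0.5, -0.6, -0.5]
finger_gap: 0.03
finger_force: 15.0
```

```bash
python3 - <<'E'
from h import *
import pickle
c=bot.calibration("wrist");a=bot.read_camera("wrist");cv2.imwrite("pics/w4.png",a[:,:,::-1]);pickle.dump(c,open("c4.pkl","wb"))
s,M=tool();print(s["tool_pos"],s["joint_pos"],s["finger_gap"],s["force"])
o=cv2.resize(a[0:300,80:480],None,fx=2,fy=2,interpolation=cv2.INTER_CUBIC);cv2.imwrite("pics/w4c.png",o[:,:,::-1])
for nm,h0,h1 in(("red",0,5),("or",8,17)):
  for A,ce,l in blobs(mask(a,h0,h1,150),4,30):
    P=np.array([onz("wrist",u,v,.048,c)[:2]*1000 for v,u in np.argwhere(l)],np.float32);print(nm,A,ce,cv2.minAreaRect(P))
E
```

```text
[0.42994957 0.05970724 0.18034027] [-1.33252283e-01  1.44809421e-01  1.80495285e+00  1.20330095e-06
  1.19182115e+00  1.37477549e+00] 0.029950120020380385 [-0.20105686 -0.35719536 -0.38191132]
red 1159 [453.01207938 145.7299396 ] ((486.57855224609375, -115.49276733398438), (99.8890151977539, 15.880561828613281), 72.77718353271484)
red 919 [473.05767138  58.74646355] ((583.6388549804688, -130.4708251953125), (14.812440872192383, 96.24454498291016), 14.854454040527344)
or 3910 [281.98542199 264.22890026] ((349.9089050292969, 55.48935317993164), (68.70405578613281, 71.01222229003906), 3.5969526767730713)
```

View pics/w4c.png

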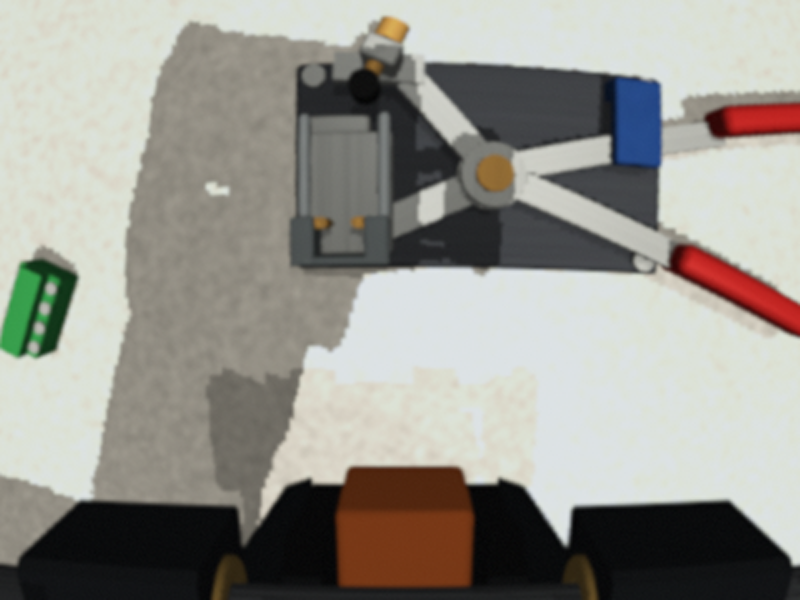

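View: cradle between rails at crop x≈307–380, cheeks' front faces at row ≈218 (tops), pad at (365,85), pivot at (495,172), moving grip from (685,262) down right; aligned with the tool to within a degree. I'll cross-check the socket point.

```bash
python3 - <<'E'
from h import *
import pickle
c=pickle.load(open("c4.pkl","rb"))
f=lambda x,y,z:np.round(onz("wrist",80+x/2,y/2,z,c)*1000,1)
print("rail tops L",f(303,115,.041),f(303,215,.041),"R",f(384,115,.041),f(384,215,.041))
print("cheek front top",f(303,217,.064),f(377,217,.064)," back",f(302,262,.064))
print("pivot",f(495,172,.045),"pad",f(365,85,.055))
y=np.radians(3.5);Rz=np.array([[np.cos(y),-np.sin(y)],[np.sin(y),np.cos(y)]])
O=np.array([.5309,.0275]);S=O+Rz@[-.022,.072];C=S+Rz@[.0255,0];print("S",S,"C",C)
s,M=tool();a=np.arctan2(M[1,1],M[0,1]);print("tooly",np.degrees(a))
go([C[0],C[1],.036-.0145],np.radians(93.5))
w=lambda dx,dy,z:np.round((proj("wrist",[*(S+Rz@[dx,dy]),.036+z],c)-[80,0])*2)
print("cheek inner front tops exp",w(0,.011,.028),w(0,-.011,.028),"rail inner",w(.02,.016,.005),w(.02,-.016,.005))
E
```

```text
rail tops L [553.3 115.9  41. ] [504.8 113.   41. ] R [554.6  77.6  41. ] [506.5  74.6  41. ]
cheek front top [503.5 109.4  64. ] [504.9  76.9  64. ]  back [483.5 108.9  64. ]
pivot [530.5  24.4  45. ] pad [565.9  86.4  55. ]
S [0.50454554 0.09802264] C [0.52999798 0.09957938]
tooly -86.40365213335649
shift cm [10.24 -3.35 15.88] turn 0.0016815875002018643 tilt [ 0. -0. -1.] j6 1.3747754869560573
cheek inner front tops exp [304. 216.] [354. 215.] rail inner [301. 176.] [368. 174.]
```

The camera features put the socket at y≈93.8 mm, not 98, so I trust the rails and cheeks: socket ≈ (504.5, 93.7). I'll hover 15 mm above the cradle and compare stud and rails up close.

Request:
servo_tool(
  motion=[
    {"gripper":20,"dx":3,"dy":-1,"dz":1,"turn":0},
    {"gripper":20,"dx":6,"dy":-2,"dz":3,"turn":0},
    {"gripper":20,"dx":9,"dy":-2.9,"dz":5,"turn":0},
    {"gripper":20,"dx":10.3,"dy":-2.92,"dz":7,"turn":0},
    {"gripper":20,"dx":10.3,"dy":-2.92,"dz":9,"turn":0},
    {"gripper":20,"dx":10.3,"dy":-2.92,"dz":11,"turn":0},
    {"gripper":20,"dx":10.3,"dy":-2.92,"dz":12.5,"turn":0},
    {"gripper":20,"dx":10.3,"dy":-2.92,"dz":13.5,"turn":0},
    {"gripper":20,"dx":10.3,"dy":-2.92,"dz":14.2,"turn":0},
    {"gripper":20,"dx":10.3,"dy":-2.92,"dz":14.38,"turn":0},
  ],
)

```text
time: 10.55
tool_pos: [0.5308, 0.0953, 0.0362]
orientation: [-0.0, 1.0, 0.031, -0.0]
force: [-0.4, 0.1, -1.3]
finger_gap: 0.0303
finger_force: 15.0
```

Request:
servo_tool(
  motion=[
    {"gripper":20,"dx":0,"dy":0,"dz":0,"turn":0},
    {"gripper":20,"dx":0,"dy":0,"dz":0,"turn":0},
    {"gripper":20,"dx":0,"dy":0,"dz":0,"turn":0},
    {"gripper":20,"dx":0,"dy":0,"dz":0,"turn":0},
    {"gripper":20,"dx":0,"dy":0,"dz":0,"turn":0},
    {"gripper":20,"dx":0,"dy":0,"dz":0,"turn":0},
    {"gripper":20,"dx":0,"dy":0,"dz":0,"turn":0},
    {"gripper":20,"dx":0,"dy":0,"dz":0,"turn":0},
    {"gripper":20,"dx":0,"dy":0,"dz":0,"turn":0},
    {"gripper":20,"dx":0,"dy":0,"dz":0,"turn":0},
  ],
)

```text
time: 11.55
tool_pos: [0.5309, 0.0953, 0.0365]
orientation: [-0.0, 1.0, 0.031, 0.0]
force: [0.8, 0.2, -1.5]
finger_gap: 0.0296
finger_force: 15.0
```

```bash
python3 - <<'E'
from h import *
import pickle
c=bot.calibration("wrist");a=bot.read_camera("wrist");b=bot.read_camera("side");pickle.dump(c,open("c5.pkl","wb"))
cv2.imwrite("pics/w5.png",a[:,:,::-1]);cv2.imwrite("pics/s5.png",b[:,:,::-1])
s,M=tool();print(s["tool_pos"],s["finger_gap"],s["force"])
A=cv2.resize(a[100:300,190:380],None,fx=3,fy=3,interpolation=cv2.INTER_CUBIC);print(A.shape)
cv2.imwrite("pics/w5c.png",A[:,:,::-1])
E
```

```text
[0.530918   0.09531607 0.03653658] 0.02952982136591082 [ 0.23352659 -0.2351021  -0.75406127]
(600, 570, 3)
```

View pics/w5c.png

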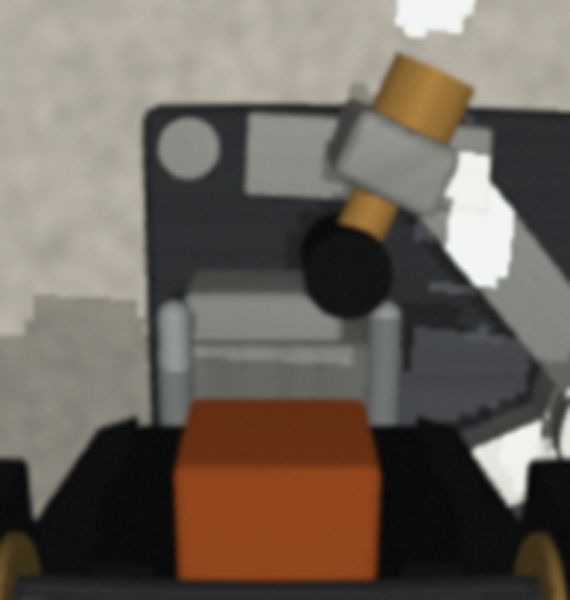

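Rail inner edges at 190 and 371 (centre ≈280), stud bottom edge 190–362 (centre ≈276): about 0.7 mm to shift in tool +y; yaw parallel. I'll correct and lower slowly.

Request:
servo_tool(
  motion=[
    {"gripper":20,"dx":0,"dy":0.07,"dz":0.2,"turn":0},
    {"gripper":20,"dx":0,"dy":0.07,"dz":0.5,"turn":0},
    {"gripper":20,"dx":0,"dy":0.07,"dz":0.7,"turn":0},
    {"gripper":20,"dx":0,"dy":0.07,"dz":0.85,"turn":0},
    {"gripper":20,"dx":0,"dy":0.07,"dz":0.95,"turn":0},
    {"gripper":20,"dx":0,"dy":0.07,"dz":1.05,"turn":0},
    {"gripper":20,"dx":0,"dy":0.07,"dz":1.1,"turn":0},
    {"gripper":20,"dx":0,"dy":0.07,"dz":1.15,"turn":0},
    {"gripper":20,"dx":0,"dy":0.07,"dz":1.2,"turn":0},
    {"gripper":20,"dx":0,"dy":0.07,"dz":1.2,"turn":0},
  ],
)

```text
time: 12.65
tool_pos: [0.5309, 0.0946, 0.0245]
orientation: [-0.0, 1.0, 0.031, -0.0]
force: [0.4, -0.7, -1.3]
finger_gap: 0.0295
finger_force: 15.0
```

Request:
servo_tool(
  motion=[
    {"gripper":20,"dx":0,"dy":0,"dz":0.05,"turn":0},
    {"gripper":20,"dx":0,"dy":0,"dz":0.1,"turn":0},
    {"gripper":20,"dx":0,"dy":0,"dz":0.15,"turn":0},
    {"gripper":20,"dx":0,"dy":0,"dz":0.18,"turn":0},
    {"gripper":20,"dx":0,"dy":0,"dz":0.21,"turn":0},
    {"gripper":20,"dx":0,"dy":0,"dz":0.24,"turn":0},
    {"gripper":20,"dx":0,"dy":0,"dz":0.26,"turn":0},
    {"gripper":20,"dx":0,"dy":0,"dz":0.28,"turn":0},
    {"gripper":20,"dx":0,"dy":0,"dz":0.28,"turn":0},
    {"gripper":20,"dx":0,"dy":0,"dz":0.28,"turn":0},
  ],
)

```text
time: 13.65
tool_pos: [0.531, 0.0946, 0.0217]
orientation: [-0.0, 1.0, 0.031, 0.0]
force: [0.4, -0.0, -0.8]
finger_gap: 0.0298
finger_force: 15.0
```

Request:
servo_tool(
  motion=[
    {"gripper":20,"dx":0,"dy":0,"dz":0.02,"turn":0},
    {"gripper":20,"dx":0,"dy":0,"dz":0.04,"turn":0},
    {"gripper":20,"dx":0,"dy":0,"dz":0.05,"turn":0},
    {"gripper":20,"dx":0,"dy":0,"dz":0.05,"turn":0},
    {"gripper":38,"dx":0,"dy":0,"dz":0.05,"turn":0},
    {"gripper":42,"dx":0,"dy":0,"dz":0.05,"turn":0},
    {"gripper":46,"dx":0,"dy":0,"dz":0.05,"turn":0},
    {"gripper":46,"dx":0,"dy":0,"dz":0.05,"turn":0},
    {"gripper":46,"dx":0,"dy":0,"dz":0.05,"turn":0},
    {"gripper":46,"dx":0,"dy":0,"dz":0.05,"turn":0},
  ],
)

```text
time: 14.65
tool_pos: [0.531, 0.0946, 0.0212]
orientation: [-0.0, 1.0, 0.031, -0.0]
force: [0.0, -0.1, -0.9]
finger_gap: 0.0408
finger_force: 0.0
```

Request:
servo_tool(
  motion=[
    {"gripper":46,"dx":0,"dy":0,"dz":-0.3,"turn":0},
    {"gripper":46,"dx":0,"dy":0,"dz":-1,"turn":0},
    {"gripper":46,"dx":0,"dy":0,"dz":-2,"turn":0},
    {"gripper":46,"dx":0,"dy":0,"dz":-3,"turn":0},
    {"gripper":46,"dx":0,"dy":0,"dz":-5,"turn":0},
    {"gripper":46,"dx":0,"dy":0,"dz":-8,"turn":0},
    {"gripper":46,"dx":-3,"dy":0,"dz":-11,"turn":0},
    {"gripper":46,"dx":-6,"dy":0,"dz":-13,"turn":0},
    {"gripper":46,"dx":-8,"dy":0,"dz":-14,"turn":0},
    {"gripper":46,"dx":-8,"dy":0,"dz":-14,"turn":0},
  ],
)

```text
time: 15.65
tool_pos: [0.4504, 0.0897, 0.1634]
orientation: [0.0, 1.0, 0.031, 0.002]
force: [-0.1, 0.5, -0.3]
finger_gap: 0.0404
finger_force: 0.0
```

```bash
python3 - <<'E'
from h import *
import pickle
c=bot.calibration("wrist");a=bot.read_camera("wrist");pickle.dump(c,open("c6.pkl","wb"))
cv2.imwrite("pics/w6.png",a[:,:,::-1])
s,M=tool();print(s["tool_pos"],s["finger_gap"],s["force"])
A,ce,l=next(blobs(mask(a,8,17,150),1))
P=np.array([onz("wrist",u,v,.066,c)[:2]*1000 for v,u in np.argwhere(l)],np.float32);print(A,ce,cv2.minAreaRect(P))
y=np.radians(3.5);Rz=np.array([[np.cos(y),-np.sin(y)],[np.sin(y),np.cos(y)]])
O=np.array([.5045,.0937])-Rz@[-.022,.072];print("O",O,"grip open",O+Rz@[-.053,-.140])
for A,ce,l in blobs(mask(a,0,5,150),3,30):
    P=np.array([onz("wrist",u,v,.048,c)[:2]*1000 for v,u in np.argwhere(l)],np.float32);print("red",A,ce,cv2.minAreaRect(P))
E
```

```text
[0.4513221  0.0896302  0.16251192] 0.040485992336705155 [ 0.12951824 -0.32017691  0.03936634]
976 [282.  102.5] ((530.9550170898438, 95.44548034667969), (22.38649559020996, 27.70671844482422), 3.5789012908935547)
O [0.53085446 0.02317736] grip open [ 0.48650011 -0.11979708]
red 1038 [480.9238921  170.56069364] ((487.281982421875, -114.47966003417969), (101.63609313964844, 15.342208862304688), 72.88981628417969)
red 810 [502.7345679   81.60740741] ((585.2877807617188, -131.58059692382812), (13.618064880371094, 91.77427673339844), 14.919332504272461)
```

Stud rests at (531.0, 95.4) mm, yaw 3.6°, i.e. 26.5 mm from the socket and aligned. Now I'll shut the fingers and go beside the moving grip, turned square to the bar.

Request:
servo_tool(
  motion=[
    {"gripper":0,"dx":0,"dy":3,"dz":0,"turn":0.05},
    {"gripper":0,"dx":-0.2,"dy":7,"dz":1,"turn":0.1},
    {"gripper":0,"dx":-0.4,"dy":11,"dz":2,"turn":0.2},
    {"gripper":0,"dx":-0.7,"dy":15,"dz":3,"turn":0.3},
    {"gripper":0,"dx":-0.7,"dy":18.5,"dz":4,"turn":0.363},
    {"gripper":0,"dx":-0.7,"dy":19.8,"dz":5,"turn":0.363},
    {"gripper":0,"dx":-0.7,"dy":19.8,"dz":7,"turn":0.363},
    {"gripper":0,"dx":-0.7,"dy":19.8,"dz":8,"turn":0.363},
    {"gripper":0,"dx":-0.7,"dy":19.8,"dz":8,"turn":0.363},
    {"gripper":0,"dx":-0.7,"dy":19.8,"dz":8,"turn":0.363},
  ],
)

```text
time: 16.7
tool_pos: [0.4569, -0.108, 0.0815]
orientation: [-0.0, 0.989, -0.149, 0.0]
force: [-0.2, -0.6, 0.1]
finger_gap: 0.0002
finger_force: 0.0
```

```bash
python3 - <<'E'
from h import *
c=bot.calibration("wrist");a=bot.read_camera("wrist")
for A,ce,l in blobs(mask(a,0,5,150),3,60):
    P=np.array([onz("wrist",u,v,.048,c)[:2]*1000 for v,u in np.argwhere(l)],np.float32);print("red",A,ce,cv2.minAreaRect(P))
go([.4562,-.108,-.004],np.radians(72.8));s,M=tool();print(s["tool_pos"],s["joint_pos"],s["finger_gap"])
A=cv2.resize(a[20:320,80:480],None,fx=2,fy=2);cv2.imwrite("pics/w7.png",A[:,:,::-1])
E
```

```text
red 3797 [286.2573084  171.05135633] ((489.0296936035156, -120.2204818725586), (95.91603088378906, 17.103490829467773), 72.8890380859375)
red 2992 [263.20153743  28.39104278] ((582.1605834960938, -136.2917022705078), (17.995878219604492, 85.24697875976562), 14.965474128723145)
shift cm [-0.1   0.02  8.58] turn 0.0012533460249088968 tilt [ 9.e-04 -4.e-04 -1.e+00] j6 1.3872106444696106
[ 0.45708759 -0.10810391  0.08180993] [-4.82484958e-01  3.51742994e-01  1.82860150e+00  7.67214451e-05
  9.60273541e-01  1.38721064e+00] 0.0005948000115579321
```

Request:
servo_tool(
  motion=[
    {"gripper":0,"dx":0,"dy":0,"dz":2,"turn":0},
    {"gripper":0,"dx":0,"dy":0,"dz":4,"turn":0},
    {"gripper":0,"dx":0,"dy":0,"dz":6,"turn":0},
    {"gripper":0,"dx":0,"dy":0,"dz":7.5,"turn":0},
    {"gripper":0,"dx":0,"dy":0,"dz":8.3,"turn":0},
    {"gripper":0,"dx":0,"dy":0,"dz":8.5,"turn":0},
    {"gripper":0,"dx":0.3,"dy":0,"dz":8.5,"turn":0},
    {"gripper":0,"dx":0.6,"dy":0,"dz":8.5,"turn":0},
    {"gripper":0,"dx":0.9,"dy":0,"dz":8.5,"turn":0},
    {"gripper":0,"dx":1.2,"dy":0,"dz":8.5,"turn":0},
  ],
)

```text
time: 17.75
tool_pos: [0.4686, -0.1122, -0.0034]
orientation: [0.0, 0.989, -0.15, 0.0]
force: [-0.4, 0.2, 0.9]
finger_gap: 0.0002
finger_force: 0.0
```

Request:
servo_tool(
  motion=[
    {"gripper":0,"dx":0.1,"dy":0,"dz":0,"turn":0},
    {"gripper":0,"dx":0.2,"dy":0,"dz":0,"turn":0},
    {"gripper":0,"dx":0.3,"dy":0,"dz":0,"turn":0},
    {"gripper":0,"dx":0.4,"dy":0,"dz":0,"turn":0},
    {"gripper":0,"dx":0.5,"dy":0,"dz":0,"turn":0},
    {"gripper":0,"dx":0.6,"dy":0,"dz":0,"turn":0},
    {"gripper":0,"dx":0.7,"dy":0,"dz":0,"turn":0},
    {"gripper":0,"dx":0.8,"dy":0,"dz":0,"turn":0},
    {"gripper":0,"dx":0.8,"dy":0,"dz":0,"turn":0},
    {"gripper":0,"dx":0.8,"dy":0,"dz":0,"turn":0},
  ],
)

```text
time: 18.75
tool_pos: [0.4756, -0.1143, -0.0038]
orientation: [-0.0, 0.989, -0.15, -0.0]
force: [-0.7, -0.6, -0.6]
finger_gap: 0.0002
finger_force: 0.6
```

```bash
cat > st.py <<'E'
from h import *
c=bot.calibration("wrist");a=bot.read_camera("wrist");s,M=tool()
O=np.array([.5308,.0232]);d=M.T[:2,:2]@(s["tool_pos"][:2]-O)*1000
print("t",s["time"],"F tool",np.round(M.T@s["force"],2),"z",s["tool_pos"][2],"rel pivot x,y mm",np.round(d,1),"toolx deg",np.round(np.degrees(np.arctan2(M[1,0],M[0,0])),2))
for A,ce,l in list(blobs(mask(a,0,5,150),3,60)):
    P=np.array([onz("wrist",u,v,.048,c)[:2]*1000 for v,u in np.argwhere(l)],np.float32);r=cv2.minAreaRect(P);print("red",A,np.round(ce),np.round(r[0],1),np.round(r[1],1),round(r[2],2))
b=bot.read_camera("side");cv2.imwrite("pics/sd_%.2f.png"%s["time"],b[:,:,::-1])
cv2.imwrite("pics/wr_%.2f.png"%s["time"],a[:,:,::-1])
E
python3 st.py
```

```text
t 18.8 F tool [-0.94  1.61 -0.27] z -0.0038051456192191996 rel pivot x,y mm [-12.  147.7] toolx deg -17.2
red 10816 [291. 230.] [ 498.9 -122.9] [95.2 22. ] 75.66
red 6161 [228.  35.] [ 579.5 -129.1] [18.5 67.8] 15.03
```

Light contact (about 1–2 N, spring only), grip moved a few mm. I'll continue along the arc, turning with the bar.

Request:
servo_tool(
  motion=[
    {"gripper":0,"dx":0.15,"dy":0.02,"dz":0,"turn":-0.015},
    {"gripper":0,"dx":0.3,"dy":0.03,"dz":0,"turn":-0.03},
    {"gripper":0,"dx":0.45,"dy":0.04,"dz":0,"turn":-0.05},
    {"gripper":0,"dx":0.6,"dy":0.05,"dz":0,"turn":-0.06},
    {"gripper":0,"dx":0.75,"dy":0.06,"dz":0,"turn":-0.08},
    {"gripper":0,"dx":0.9,"dy":0.07,"dz":0,"turn":-0.1},
    {"gripper":0,"dx":1.05,"dy":0.08,"dz":0,"turn":-0.11},
    {"gripper":0,"dx":1.2,"dy":0.08,"dz":0,"turn":-0.12},
    {"gripper":0,"dx":1.35,"dy":0.09,"dz":0,"turn":-0.13},
    {"gripper":0,"dx":1.48,"dy":0.09,"dz":0,"turn":-0.14},
  ],
)

```text
time: 19.85
tool_pos: [0.4896, -0.1195, -0.0038]
orientation: [-0.0, 0.997, -0.08, -0.0]
force: [-1.1, 0.5, 0.0]
finger_gap: 0.0009
finger_force: 0.7
```

```bash
python3 st.py
```

```text
t 19.9 F tool [-1.64 -0.33 -1.12] z -0.003753488099444452 rel pivot x,y mm [-17.9 147.5] toolx deg -9.11
red 10599 [289. 231.] [ 513.5 -125.2] [95.3 21.3] 80.87
red 9105 [288.  47.] [ 584.2 -138.2] [16.4 87.9] 15.04
```

Request:
servo_tool(
  motion=[
    {"gripper":0,"dx":0.1,"dy":0.01,"dz":0,"turn":-0.007},
    {"gripper":0,"dx":0.2,"dy":0.02,"dz":0,"turn":-0.014},
    {"gripper":0,"dx":0.3,"dy":0.03,"dz":0,"turn":-0.021},
    {"gripper":0,"dx":0.41,"dy":0.04,"dz":0,"turn":-0.028},
    {"gripper":0,"dx":0.51,"dy":0.05,"dz":0,"turn":-0.035},
    {"gripper":0,"dx":0.62,"dy":0.06,"dz":0,"turn":-0.042},
    {"gripper":0,"dx":0.72,"dy":0.07,"dz":0,"turn":-0.049},
    {"gripper":0,"dx":0.82,"dy":0.08,"dz":0,"turn":-0.056},
    {"gripper":0,"dx":0.93,"dy":0.09,"dz":0,"turn":-0.063},
    {"gripper":0,"dx":1.03,"dy":0.09,"dz":0,"turn":-0.07},
  ],
)

```text
time: 20.95
tool_pos: [0.4996, -0.1222, -0.0038]
orientation: [0.0, 0.999, -0.045, -0.0]
force: [-1.7, 0.5, -0.2]
finger_gap: 0.0004
finger_force: 0.8
```

Request:
servo_tool(
  motion=[
    {"gripper":0,"dx":0.05,"dy":0.01,"dz":0,"turn":-0.003},
    {"gripper":0,"dx":0.1,"dy":0.01,"dz":0,"turn":-0.006},
    {"gripper":0,"dx":0.15,"dy":0.02,"dz":0,"turn":-0.009},
    {"gripper":0,"dx":0.2,"dy":0.02,"dz":0,"turn":-0.012},
    {"gripper":0,"dx":0.25,"dy":0.03,"dz":0,"turn":-0.016},
    {"gripper":0,"dx":0.3,"dy":0.03,"dz":0,"turn":-0.02},
    {"gripper":0,"dx":0.35,"dy":0.04,"dz":0,"turn":-0.023},
    {"gripper":0,"dx":0.4,"dy":0.04,"dz":0,"turn":-0.026},
    {"gripper":0,"dx":0.44,"dy":0.05,"dz":0,"turn":-0.03},
    {"gripper":0,"dx":0.44,"dy":0.05,"dz":0,"turn":-0.03},
  ],
)

```text
time: 21.95
tool_pos: [0.5039, -0.123, -0.0038]
orientation: [0.0, 1.0, -0.03, 0.0]
force: [-1.3, 0.2, -1.1]
finger_gap: 0.0004
finger_force: 1.0
```

```bash
python3 st.py
```

```text
t 22.0 F tool [-1.95 -0.54 -0.06] z -0.0037773157398752963 rel pivot x,y mm [-18.  147.6] toolx deg -3.45
red 10620 [289. 231.] [ 528.3 -126.4] [95.5 21.3] 86.54
red 8724 [307.  82.] [ 586.1 -137.7] [14.4 87.8] 14.97
```

Request:
servo_tool(
  motion=[
    {"gripper":0,"dx":0.06,"dy":0.01,"dz":0,"turn":-0.004},
    {"gripper":0,"dx":0.12,"dy":0.01,"dz":0,"turn":-0.008},
    {"gripper":0,"dx":0.18,"dy":0.02,"dz":0,"turn":-0.012},
    {"gripper":0,"dx":0.24,"dy":0.02,"dz":0,"turn":-0.016},
    {"gripper":0,"dx":0.3,"dy":0.03,"dz":0,"turn":-0.02},
    {"gripper":0,"dx":0.36,"dy":0.04,"dz":0,"turn":-0.024},
    {"gripper":0,"dx":0.42,"dy":0.04,"dz":0,"turn":-0.028},
    {"gripper":0,"dx":0.48,"dy":0.05,"dz":0,"turn":-0.032},
    {"gripper":0,"dx":0.54,"dy":0.05,"dz":0,"turn":-0.036},
    {"gripper":0,"dx":0.59,"dy":0.06,"dz":0,"turn":-0.04},
  ],
)

```text
time: 23.05
tool_pos: [0.5098, -0.124, -0.0038]
orientation: [-0.0, 1.0, -0.01, -0.0]
force: [-1.9, -0.2, 0.2]
finger_gap: 0.0006
finger_force: 1.1
```

Request:
servo_tool(
  motion=[
    {"gripper":0,"dx":0.05,"dy":0.01,"dz":0,"turn":-0.003},
    {"gripper":0,"dx":0.1,"dy":0.01,"dz":0,"turn":-0.006},
    {"gripper":0,"dx":0.15,"dy":0.02,"dz":0,"turn":-0.009},
    {"gripper":0,"dx":0.2,"dy":0.02,"dz":0,"turn":-0.012},
    {"gripper":0,"dx":0.25,"dy":0.03,"dz":0,"turn":-0.016},
    {"gripper":0,"dx":0.3,"dy":0.03,"dz":0,"turn":-0.02},
    {"gripper":0,"dx":0.35,"dy":0.04,"dz":0,"turn":-0.023},
    {"gripper":0,"dx":0.4,"dy":0.04,"dz":0,"turn":-0.026},
    {"gripper":0,"dx":0.44,"dy":0.05,"dz":0,"turn":-0.03},
    {"gripper":0,"dx":0.44,"dy":0.05,"dz":0,"turn":-0.03},
  ],
)

```text
time: 24.05
tool_pos: [0.5142, -0.1245, -0.0038]
orientation: [-0.0, 1.0, 0.005, -0.0]
force: [-1.7, 2.1, -0.6]
finger_gap: 0.0006
finger_force: 1.2
```

Request:
servo_tool(
  motion=[
    {"gripper":0,"dx":0.05,"dy":0.01,"dz":0,"turn":-0.003},
    {"gripper":0,"dx":0.1,"dy":0.01,"dz":0,"turn":-0.006},
    {"gripper":0,"dx":0.15,"dy":0.02,"dz":0,"turn":-0.009},
    {"gripper":0,"dx":0.2,"dy":0.02,"dz":0,"turn":-0.012},
    {"gripper":0,"dx":0.25,"dy":0.03,"dz":0,"turn":-0.016},
    {"gripper":0,"dx":0.3,"dy":0.03,"dz":0,"turn":-0.02},
    {"gripper":0,"dx":0.35,"dy":0.04,"dz":0,"turn":-0.023},
    {"gripper":0,"dx":0.4,"dy":0.04,"dz":0,"turn":-0.026},
    {"gripper":0,"dx":0.44,"dy":0.05,"dz":0,"turn":-0.03},
    {"gripper":0,"dx":0.44,"dy":0.05,"dz":0,"turn":-0.03},
  ],
)

```text
time: 25.05
tool_pos: [0.5183, -0.1249, -0.0038]
orientation: [-0.0, 1.0, 0.02, -0.0]
force: [-4.5, 1.6, 1.7]
finger_gap: 0.0007
finger_force: 2.5
```

```bash
python3 st.py
```

```text
t 25.1 F tool [-4.54 -1.34 -1.78] z -0.003809435532194344 rel pivot x,y mm [-18.4 147.5] toolx deg 2.3
red 10593 [289. 231.] [ 542.8 -126. ] [21.7 95.6] 2.28
red 8549 [321. 121.] [ 587.1 -137.4] [14.2 87.9] 14.82
```

Force is rising (4.5 N at ≈0.34 rad). Smaller steps now.

Request:
servo_tool(
  motion=[
    {"gripper":0,"dx":0.03,"dy":0.0,"dz":0,"turn":-0.002},
    {"gripper":0,"dx":0.06,"dy":0.01,"dz":0,"turn":-0.004},
    {"gripper":0,"dx":0.09,"dy":0.01,"dz":0,"turn":-0.006},
    {"gripper":0,"dx":0.12,"dy":0.01,"dz":0,"turn":-0.008},
    {"gripper":0,"dx":0.15,"dy":0.02,"dz":0,"turn":-0.01},
    {"gripper":0,"dx":0.18,"dy":0.02,"dz":0,"turn":-0.012},
    {"gripper":0,"dx":0.21,"dy":0.02,"dz":0,"turn":-0.014},
    {"gripper":0,"dx":0.24,"dy":0.03,"dz":0,"turn":-0.016},
    {"gripper":0,"dx":0.27,"dy":0.03,"dz":0,"turn":-0.018},
    {"gripper":0,"dx":0.3,"dy":0.03,"dz":0,"turn":-0.02},
  ],
)

```text
time: 26.15
tool_pos: [0.521, -0.1251, -0.0038]
orientation: [-0.0, 1.0, 0.03, -0.001]
force: [-7.6, 0.5, 3.4]
finger_gap: 0.0008
finger_force: 3.7
```

Request:
servo_tool(
  motion=[
    {"gripper":0,"dx":0.03,"dy":0.0,"dz":0,"turn":-0.002},
    {"gripper":0,"dx":0.06,"dy":0.01,"dz":0,"turn":-0.004},
    {"gripper":0,"dx":0.09,"dy":0.01,"dz":0,"turn":-0.006},
    {"gripper":0,"dx":0.12,"dy":0.01,"dz":0,"turn":-0.008},
    {"gripper":0,"dx":0.15,"dy":0.02,"dz":0,"turn":-0.01},
    {"gripper":0,"dx":0.18,"dy":0.02,"dz":0,"turn":-0.012},
    {"gripper":0,"dx":0.21,"dy":0.02,"dz":0,"turn":-0.014},
    {"gripper":0,"dx":0.21,"dy":0.02,"dz":0,"turn":-0.014},
    {"gripper":0,"dx":0.21,"dy":0.02,"dz":0,"turn":-0.014},
    {"gripper":0,"dx":0.21,"dy":0.02,"dz":0,"turn":-0.014},
  ],
)

```text
time: 27.15
tool_pos: [0.5235, -0.1253, -0.0038]
orientation: [-0.0, 0.999, 0.037, -0.0]
force: [-5.1, 1.9, 2.1]
finger_gap: 0.0002
finger_force: 2.3
```

Force dropped to 5 N; either the click has begun or it just passed the peak. Fine steps.

Request:
servo_tool(
  motion=[
    {"gripper":0,"dx":0.02,"dy":0.0,"dz":0,"turn":-0.002},
    {"gripper":0,"dx":0.04,"dy":0.0,"dz":0,"turn":-0.003},
    {"gripper":0,"dx":0.06,"dy":0.01,"dz":0,"turn":-0.004},
    {"gripper":0,"dx":0.08,"dy":0.01,"dz":0,"turn":-0.006},
    {"gripper":0,"dx":0.1,"dy":0.01,"dz":0,"turn":-0.007},
    {"gripper":0,"dx":0.12,"dy":0.01,"dz":0,"turn":-0.008},
    {"gripper":0,"dx":0.14,"dy":0.01,"dz":0,"turn":-0.01},
    {"gripper":0,"dx":0.15,"dy":0.02,"dz":0,"turn":-0.01},
    {"gripper":0,"dx":0.15,"dy":0.02,"dz":0,"turn":-0.01},
    {"gripper":0,"dx":0.15,"dy":0.02,"dz":0,"turn":-0.01},
  ],
)

```text
time: 28.15
tool_pos: [0.5253, -0.1254, -0.0038]
orientation: [0.0, 0.999, 0.042, 0.0]
force: [-2.4, 0.3, -0.4]
finger_gap: 0.0005
finger_force: 1.1
```

Request:
servo_tool(
  motion=[
    {"gripper":0,"dx":0.02,"dy":0.0,"dz":0,"turn":-0.002},
    {"gripper":0,"dx":0.04,"dy":0.0,"dz":0,"turn":-0.003},
    {"gripper":0,"dx":0.06,"dy":0.01,"dz":0,"turn":-0.004},
    {"gripper":0,"dx":0.08,"dy":0.01,"dz":0,"turn":-0.006},
    {"gripper":0,"dx":0.1,"dy":0.01,"dz":0,"turn":-0.007},
    {"gripper":0,"dx":0.12,"dy":0.01,"dz":0,"turn":-0.008},
    {"gripper":0,"dx":0.14,"dy":0.01,"dz":0,"turn":-0.01},
    {"gripper":0,"dx":0.16,"dy":0.02,"dz":0,"turn":-0.01},
    {"gripper":0,"dx":0.18,"dy":0.02,"dz":0,"turn":-0.012},
    {"gripper":0,"dx":0.2,"dy":0.02,"dz":0,"turn":-0.013},
  ],
)

```text
time: 29.15
tool_pos: [0.5272, -0.1254, -0.0038]
orientation: [0.0, 0.999, 0.048, 0.0]
force: [-2.4, -0.6, -0.6]
finger_gap: 0.0005
finger_force: 1.1
```

Request:
servo_tool(
  motion=[
    {"gripper":0,"dx":0.02,"dy":0.0,"dz":0,"turn":-0.002},
    {"gripper":0,"dx":0.04,"dy":0.0,"dz":0,"turn":-0.003},
    {"gripper":0,"dx":0.06,"dy":0.01,"dz":0,"turn":-0.004},
    {"gripper":0,"dx":0.08,"dy":0.01,"dz":0,"turn":-0.006},
    {"gripper":0,"dx":0.1,"dy":0.01,"dz":0,"turn":-0.007},
    {"gripper":0,"dx":0.12,"dy":0.01,"dz":0,"turn":-0.008},
    {"gripper":0,"dx":0.14,"dy":0.01,"dz":0,"turn":-0.01},
    {"gripper":0,"dx":0.16,"dy":0.02,"dz":0,"turn":-0.01},
    {"gripper":0,"dx":0.18,"dy":0.02,"dz":0,"turn":-0.012},
    {"gripper":0,"dx":0.2,"dy":0.02,"dz":0,"turn":-0.013},
  ],
)

```text
time: 30.15
tool_pos: [0.5292, -0.1255, -0.0037]
orientation: [0.0, 0.998, 0.055, 0.0]
force: [-1.4, -1.4, -0.2]
finger_gap: 0.0004
finger_force: 1.2
```

```bash
python3 st.py
```

```text
t 30.2 F tool [-1.68  0.61 -0.31] z -0.003775743528890506 rel pivot x,y mm [-17.9 147.6] toolx deg 6.3
red 10626 [289. 231.] [ 554.  -124.7] [21.5 95.9] 6.79
red 8781 [326. 150.] [ 588.3 -136.9] [15.1 87.8] 14.82
```

Request:
servo_tool(
  motion=[
    {"gripper":0,"dx":0.02,"dy":0.0,"dz":0,"turn":-0.002},
    {"gripper":0,"dx":0.04,"dy":0.0,"dz":0,"turn":-0.003},
    {"gripper":0,"dx":0.06,"dy":0.01,"dz":0,"turn":-0.004},
    {"gripper":0,"dx":0.08,"dy":0.01,"dz":0,"turn":-0.006},
    {"gripper":0,"dx":0.1,"dy":0.01,"dz":0,"turn":-0.007},
    {"gripper":0,"dx":0.12,"dy":0.01,"dz":0,"turn":-0.008},
    {"gripper":0,"dx":0.14,"dy":0.01,"dz":0,"turn":-0.01},
    {"gripper":0,"dx":0.16,"dy":0.02,"dz":0,"turn":-0.01},
    {"gripper":0,"dx":0.18,"dy":0.02,"dz":0,"turn":-0.012},
    {"gripper":0,"dx":0.2,"dy":0.02,"dz":0,"turn":-0.013},
  ],
)

```text
time: 31.25
tool_pos: [0.5312, -0.1254, -0.0037]
orientation: [-0.0, 0.998, 0.061, 0.0]
force: [-2.6, -0.3, -0.4]
finger_gap: 0.0004
finger_force: 1.3
```

Request:
servo_tool(
  motion=[
    {"gripper":0,"dx":0.02,"dy":0.0,"dz":0,"turn":-0.002},
    {"gripper":0,"dx":0.04,"dy":0.0,"dz":0,"turn":-0.003},
    {"gripper":0,"dx":0.06,"dy":0.01,"dz":0,"turn":-0.004},
    {"gripper":0,"dx":0.08,"dy":0.01,"dz":0,"turn":-0.006},
    {"gripper":0,"dx":0.1,"dy":0.01,"dz":0,"turn":-0.007},
    {"gripper":0,"dx":0.12,"dy":0.01,"dz":0,"turn":-0.008},
    {"gripper":0,"dx":0.14,"dy":0.01,"dz":0,"turn":-0.01},
    {"gripper":0,"dx":0.16,"dy":0.02,"dz":0,"turn":-0.01},
    {"gripper":0,"dx":0.18,"dy":0.02,"dz":0,"turn":-0.012},
    {"gripper":0,"dx":0.2,"dy":0.02,"dz":0,"turn":-0.013},
  ],
)

```text
time: 32.25
tool_pos: [0.5324, -0.1254, -0.0038]
orientation: [-0.0, 0.998, 0.068, -0.001]
force: [-9.1, -2.6, 5.2]
finger_gap: 0.0001
finger_force: 4.7
```

Steep rise to 9 N: home. A 0.5 mm firming, then I'll retreat along the arc.

Request:
servo_tool(
  motion=[
    {"gripper":0,"dx":0.02,"dy":0,"dz":0,"turn":0},
    {"gripper":0,"dx":0.04,"dy":0,"dz":0,"turn":0},
    {"gripper":0,"dx":0.05,"dy":0,"dz":0,"turn":0},
    {"gripper":0,"dx":0.05,"dy":0,"dz":0,"turn":0},
    {"gripper":0,"dx":0.05,"dy":0,"dz":0,"turn":0},
    {"gripper":0,"dx":0.05,"dy":0,"dz":0,"turn":0},
    {"gripper":0,"dx":0.05,"dy":0,"dz":0,"turn":0},
    {"gripper":0,"dx":0.05,"dy":0,"dz":0,"turn":0},
    {"gripper":0,"dx":0.05,"dy":0,"dz":0,"turn":0},
    {"gripper":0,"dx":0.05,"dy":0,"dz":0,"turn":0},
  ],
)

```text
time: 33.25
tool_pos: [0.5325, -0.1254, -0.0038]
orientation: [-0.0, 0.998, 0.068, -0.001]
force: [-10.2, -3.9, 6.3]
finger_gap: 0.0005
finger_force: 5.5
```

Request:
servo_tool(
  motion=[
    {"gripper":0,"dx":-0.2,"dy":-0.02,"dz":0,"turn":0.014},
    {"gripper":0,"dx":-0.5,"dy":-0.06,"dz":0,"turn":0.035},
    {"gripper":0,"dx":-0.9,"dy":-0.13,"dz":0,"turn":0.06},
    {"gripper":0,"dx":-1.3,"dy":-0.2,"dz":0,"turn":0.09},
    {"gripper":0,"dx":-1.7,"dy":-0.3,"dz":0,"turn":0.115},
    {"gripper":0,"dx":-2.1,"dy":-0.4,"dz":0,"turn":0.145},
    {"gripper":0,"dx":-2.5,"dy":-0.52,"dz":0,"turn":0.17},
    {"gripper":0,"dx":-2.9,"dy":-0.64,"dz":0,"turn":0.2},
    {"gripper":0,"dx":-3.3,"dy":-0.78,"dz":0,"turn":0.225},
    {"gripper":0,"dx":-3.7,"dy":-0.94,"dz":0,"turn":0.255},
  ],
)

```text
time: 34.25
tool_pos: [0.4954, -0.1209, -0.0038]
orientation: [-0.0, 0.998, -0.061, 0.0]
force: [-2.0, -0.9, -0.1]
finger_gap: 0.0003
finger_force: 0.8
```

```bash
python3 st.py
```

```text
t 34.3 F tool [-2.34  0.49  0.  ] z -0.003839273548211293 rel pivot x,y mm [-18.  147.1] toolx deg -7.04
red 10643 [290. 231.] [ 519.5 -125.8] [95.5 21.6] 83.62
red 9131 [297.  61.] [ 585. -138.] [15.5 87.8] 14.94
```

Request:
servo_tool(
  motion=[
    {"gripper":0,"dx":-0.4,"dy":-0.06,"dz":0,"turn":0.028},
    {"gripper":0,"dx":-0.8,"dy":-0.12,"dz":0,"turn":0.055},
    {"gripper":0,"dx":-1.2,"dy":-0.2,"dz":0,"turn":0.08},
    {"gripper":0,"dx":-1.6,"dy":-0.28,"dz":0,"turn":0.11},
    {"gripper":0,"dx":-2.0,"dy":-0.38,"dz":0,"turn":0.14},
    {"gripper":0,"dx":-2.4,"dy":-0.48,"dz":0,"turn":0.165},
    {"gripper":0,"dx":-2.9,"dy":-0.65,"dz":0,"turn":0.19},
    {"gripper":0,"dx":-3.5,"dy":-0.8,"dz":0,"turn":0.19},
    {"gripper":0,"dx":-4.2,"dy":-0.95,"dz":0,"turn":0.19},
    {"gripper":0,"dx":-4.5,"dy":-1.0,"dz":0,"turn":0.19},
  ],
)

```text
time: 35.35
tool_pos: [0.4516, -0.1054, -0.0038]
orientation: [-0.0, 0.988, -0.154, -0.0]
force: [0.8, 0.2, -0.9]
finger_gap: 0.0005
finger_force: 0.0
```

Request:
servo_tool(
  motion=[
    {"gripper":0,"dx":0,"dy":0,"dz":-2,"turn":0},
    {"gripper":0,"dx":0,"dy":0,"dz":-5,"turn":0},
    {"gripper":0,"dx":0,"dy":0,"dz":-9,"turn":0},
    {"gripper":0,"dx":0,"dy":-3,"dz":-13,"turn":-0.1},
    {"gripper":0,"dx":0,"dy":-7,"dz":-16,"turn":-0.2},
    {"gripper":0,"dx":0,"dy":-11,"dz":-18,"turn":-0.3},
    {"gripper":0,"dx":0,"dy":-13,"dz":-18,"turn":-0.36},
    {"gripper":0,"dx":0,"dy":-13,"dz":-18,"turn":-0.36},
    {"gripper":0,"dx":0,"dy":-13,"dz":-18,"turn":-0.36},
    {"gripper":0,"dx":0,"dy":-13,"dz":-18,"turn":-0.36},
  ],
)

```text
time: 36.35
tool_pos: [0.4914, 0.0172, 0.1758]
orientation: [-0.0, 1.0, 0.024, -0.0]
force: [0.2, 0.6, -0.7]
finger_gap: 0.0009
finger_force: 0.0
```

```bash
python3 st.py; python3 - <<'E'
from h import *
c=bot.calibration("wrist");a=bot.read_camera("wrist")
for A,ce,l in list(blobs(mask(a,8,17,150),4,60)):
    P=np.array([onz("wrist",u,v,.066,c)[:2]*1000 for v,u in np.argwhere(l)],np.float32);r=cv2.minAreaRect(P);print("or",A,np.round(ce),r)
y=np.radians(3.5);print("home exp",504.5+12.2*np.cos(y),93.7+.7)
cv2.imwrite("pics/fin.png",cv2.resize(a[0:300,80:480],None,fx=2,fy=2,interpolation=cv2.INTER_CUBIC)[:,:,::-1])
E
```

```text
t 36.4 F tool [-0.39  0.4   0.12] z 0.17586603846666 rel pivot x,y mm [-39.5   4.1] toolx deg 2.78
red 1225 [412. 198.] [ 489.1 -116.3] [99.9 15. ] 72.67
red 1100 [438. 105.] [ 586.6 -133.1] [14.1 92.3] 14.98
or 997 [200. 162.] ((516.818603515625, 92.43450164794922), (28.06749153137207, 33.198486328125), 3.807396411895752)
home exp 516.6772445407468 94.4
```

View pics/fin.png

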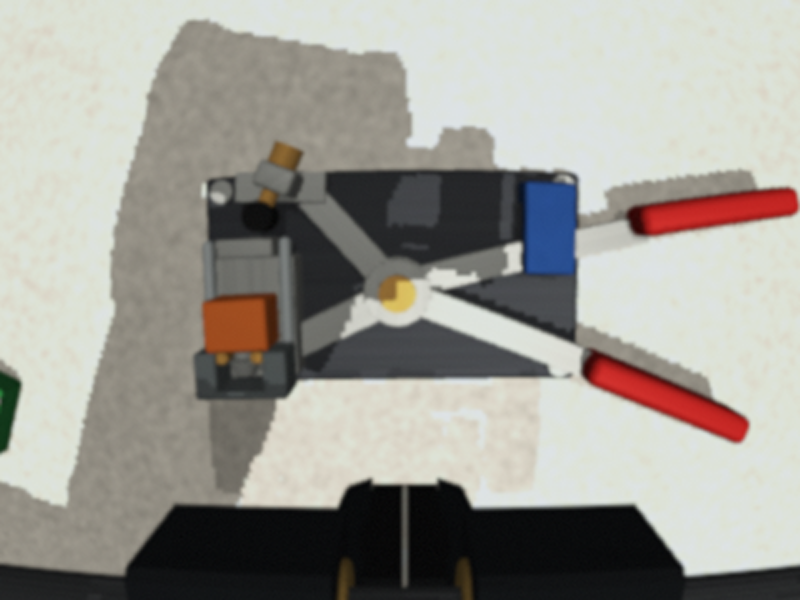

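The stud (240,325) is flush against the socket face, at x 516.8 mm where home should be 516.7. The handle has sprung fully open (bar at 72.7°), and the robot is clear of everything.

```bash
python3 -c "
from rig import bot
print(bot.job_done())"
```

```text
the job is handed in; nothing more can be done
None
```

The stud clicked home flush in the socket, pressed only by the pliers (highest force seen about 12.6 N in all, read once per move), and the handle sprang open; I handed the job in at about 36 s with the robot clear of the bench, though I didn't re-measure the bystanders at the end.

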